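Put the parts back in their row on the bench shelf

TASK

Put the large round capacitor and the square transformer that stand on the bench back on the low shelf, each upright in the empty bay next to the one of its own kind. The four parts should finish side by side in one neat straight row, the transformer squared up with the shelf. Do not push about or tip the two already on the shelf.

Things in the scene. Friction and masses are not known exactly. Their poses are not given: they have to be found in the camera images.
- cap: large capacitor to put away: black upright cylinder 50 mm in diameter and 85 mm tall with two 8 mm brass terminals on its grey top, about 0.2 kg; origin at the centre of its underside, z up along its axis. It stands on the bench, nearer the robot than the shelf. A far slimmer one (28 mm wide, 50 mm tall) on the bench is not wanted.
- trafo: transformer to put away: black upright square block, 46 x 46 mm and 50 mm tall, with two lines of brass tags 8 mm high on its grey top, about 0.3 kg; origin at the centre of its underside, z up, x and y square to its sides. It stands on the bench, nearer the robot than the shelf, at any yaw; it and the capacitor may be on either side.
- cap_stored: equal capacitor, origin likewise, in the middle of one end bay (either end) of the shelf: a fixed low white board 110 mm deep, 346 mm long, top 50 mm above the bench, open at front, back and above. Five aluminium rails 4 mm thick, 10 mm high, running front to back, part it into four bays spaced 85 mm. Shelf position and yaw vary.
- trafo_stored: equal transformer, origin likewise, in the middle of the other end bay, 255 mm from the stored capacitor, square to the shelf: its x axis points across the board, away from the robot, its y along the row. The two middle bays are empty; their centres lie on the line between the stored parts, 85 and 170 mm from either.

How it is judged:
At the end, for the whole second after the job is handed in: Both stand upright (0.1 rad), at rest, on the board (6 mm of the stored one's height), centre 65 to 105 mm from the stored one of its kind, within 15 mm front to back of the row's line, under 125 mm from each other; transformer within 0.26 rad of square to the shelf (horizontal distance between cap and cap_stored between 0.065 and 0.105 m and x of cap in the frame of trafo_stored between -0.015 and 0.015 m and z of cap in the frame of cap_stored between -0.006 and 0.006 m and angle between each of cap, trafo's own z axis and vertical below 0.1 rad and linear speed of each of cap, trafo below 0.02 m/s and horizontal distance between trafo and trafo_stored between 0.065 and 0.105 m and x of trafo in the frame of trafo_stored between -0.015 and 0.015 m and z of trafo in the frame of trafo_stored between -0.006 and 0.006 m and horizontal distance between cap and trafo below 0.125 m and (angle between the x axis of trafo and the x axis of trafo_stored, either way round below 0.26 rad or angle between the x axis of trafo and the y axis of trafo_stored, either way round below 0.26 rad)); the robot touches nothing.
It fails at once if a part already on the shelf is pushed more than 15 mm or tipped (distance of any of cap_stored, trafo_stored from where it was at the start of the episode above 0.015 m or angle between any of cap_stored, trafo_stored's own z axis and vertical above 0.3 rad).
It also fails if it takes over 61 s, if anything falls off the work surface, if the arm or the gripper's body presses on something with over 40 N, if the wrist force passes 120 N, or if a joint passes its speed limit or range.

ROBOT

A 6-joint arm with a two-finger parallel gripper is mounted at the origin on the work surface. World frame = base frame: x ahead of the robot, y to its left, z up, the work surface at z = 0. Lengths are in m, angles in rad, forces in N, time in s.
With the tool pointing down it reaches from about 0.35 to 0.975 m from the base axis. Payload 4.9 kg.
Tool frame: the origin (TCP) lies on the centre line of the jaws, within the pads' length; the fingertips stand 17 mm ahead of it and the grasp point (between the pads) lies 2 mm behind it (ctrl.tcp_to_tips is the x of the fingertips in the tool frame, in m); x points along the fingers, z is the direction in which the jaws open and shut, and the axes are right-handed (so a half turn about x gives the same grasp; the last joint's range is limited). The gripper opens to 85 mm and grips with 20 to 120 N. Pads are 22 mm wide; open, the fingers measure 114 mm over their backs; the gripper's body (76 mm by 85 mm) begins 54 mm behind the grasp point. The pads swing forward as they close: fully open they stand 13 mm farther back than shut.
Start: joints at [-1.438, 0.053, 1.613, -0, 1.476, -0.119], TCP at [0.156, -0.605, 0.248] pointing down, gripper open.
Joint ranges: [-3.01, 3.01], [-1.01, 2.22], [0.06, 2.58], [-1.02, 4.17], [0.09, 2.62], [-3.14, 3.14]. Speed limits (rad/s): [2.57, 2.57, 3.14, 3.14, 3.14, 3.14].

INTERFACE

Orientations are given as a rotation vector (axis times angle).
In Python, from station import ctrl, cams, finder gives the robot as it stands.
- The arm moves only by the tool step_arm, never from a script. Its argument "moves" is a list of rows, each a list of 3 entries, a list of its own where there are three numbers: the shift along the tool's x, y, z in cm, then the turn, a rotation vector about the tool's x, y, z in degrees, then the opening, from 0 (shut) to 1 (fully open). A call has exactly 10 rows; each row is the pose to reach, as a shift and turn from the pose measured when the call began, along the tool's axes at that moment; what a row does not reach only later rows make up. A row lasts 1/12 s, in which the tool goes at most 41.7 mm and 7.16 degrees, less where a joint would pass 70% of its speed; a pose out of reach is approached as far as the arm can. A call with a gripper value outside its range is refused whole. The fingers move at their own pace and stop on an object; "grip_force" is the grip in N (left out, the last holds). Time passes only in rows, so rows that repeat a pose let the fingers close, or fill a call up. It gives the time, the measured TCP pose, the force and the opening at its end, in the units of the state.
- ctrl.get_obs(): the state, without advancing time (a new reading comes with each control period).
- cams.get_image(name): name is "scene" or "top"; returns a dict with "pixels" (420x560x3 uint8, blue, green, red), "fx", "fy", "cx", "cy" (pixels), "position" and "attitude" of the camera in the world. Camera axes: x right, y up, looking along -z (the intrinsics and any distortion apply to the point x, -y, -z); pixel columns grow to the right and rows downward; lengths in m; the calibration is good to about 2 mm. A picture is of the moment at which its call begins. There is no depth.
- ctrl.finish_job(): hands the job in, once; it reports no verdict.
Trained networks look in the newest picture that a camera, given by its name, has taken for a name from the list of things; names that differ only in an ending like _2 or _b are one class to them, and where a whole thing is asked for, a point or a joint stands for the part that bears it (a point fixed in the world has none). Each returns a list of dicts, best first, with "conf" (0 to 1); they miss things now and then, are a little off and sometimes report something else, mostly with a low value. They report only what shows in the picture. A call takes as long as a camera call.
- finder.find_in(camera, name): "at" ([column, row] in pixels, amid what is visible of it).
- finder.regions_of(camera, name): "region" (420x560 bool, what is visible of it) and "at" ([column, row] in pixels, amid what is visible of it).
- finder.tip_of(camera, name): "at" ([column, row] in pixels: a listed point, or the origin of a listed thing).
The state is a dict: "t": time; "q": joint angles; "dq": joint speeds; "effort": joint torques, N m; "tool_pos": TCP position; "tool_rot": TCP orientation; "contact_force": force on the tool from outside, world axes, zero at the start; "wrist_torque": the same for the moment, N m; "opening": finger opening in m.
Only numpy, scipy, OpenCV 4.12 (cv2) and the standard library are available. Lean on these libraries where they do the work, as an engineer would, in place of code of your own. Each camera call takes 0.05 s, during which the arm holds its last target. There are 200 camera calls.

## Working session

There is one attempt and no reset: what is moved stays moved. The work goes in short steps, Python scripts to look and compute and a tool call to move; the robot and the scene stay as the last step left them, time stands still between calls to the robot, and variables do not carry over. Pictures are saved under pics/ and viewed, on a budget of 10 in all, crops included, one or two more only if the job needs it, and the job is handed in when it is done.

Besides the shell and the picture viewer there is one more tool, called after "Call:" as name(argument=value, ...) on one line, values as JSON. step_arm: Moves the arm, as the interface text tells. Its arguments: {"type":"object","properties":{"moves":{"type":"array"},"grip_force":{"type":"number"}},"required":["moves"]}

```bash
ls; mkdir -p pics
cat > h.py <<'E'
import numpy as np, cv2
from scipy.spatial.transform import Rotation as R
from station import ctrl, cams, finder
def cam(n):
    return cams.get_image(n)
def Rc(c):
    a=np.array(c["attitude"],float)
    if a.shape==(3,3): return a
    return (R.from_rotvec(a) if a.size==3 else R.from_quat(a)).as_matrix()
def ray(c,uv,z):
    d=np.array([(uv[0]-c["cx"])/c["fx"],-(uv[1]-c["cy"])/c["fy"],-1.])
    d=Rc(c)@d; p=np.array(c["position"]); return p+d*(z-p[2])/d[2]
def proj(c,P):
    q=(np.atleast_2d(P)-np.array(c["position"]))@Rc(c)
    return np.c_[c["cx"]+c["fx"]*q[:,0]/-q[:,2], c["cy"]-c["fy"]*q[:,1]/-q[:,2]]
E
python3 - <<'E'
from h import *
o=ctrl.get_obs(); print(o); print(ctrl.tcp_to_tips)
for n in ("scene","top"):
    c=cam(n); cv2.imwrite(f"pics/{n}0.png",c["pixels"]); print({k:v for k,v in c.items() if k!="pixels"})
    for k in ("cap","trafo","cap_stored","trafo_stored"):
        for f in (finder.find_in,finder.tip_of):
            print(n,k,f.__name__,[(np.round(d["at"],1).tolist(),round(d["conf"],2), np.round(ray(c,d["at"],0 if 'stored' not in k else .05),3).tolist()) for d in f(n,k)])
E
```

```text
pics
{'t': 0.0, 'q': array([-1.43798317e+00,  5.33596351e-02,  1.61427429e+00,  7.36235825e-07,
        1.47599634e+00, -1.18998950e-01]), 'dq': array([-0.00093855, -0.00192207, -0.00060655, -0.00031808, -0.00171736,
        0.00023681]), 'effort': array([-8.69352880e-05, -3.93684554e+01, -3.70174885e+01, -1.04177227e-04,
        6.97415555e-03,  2.27923852e-05]), 'tool_pos': array([ 0.15564857, -0.60471061,  0.24707303]), 'tool_rot': array([ 1.02313289,  1.31934491, -1.02074558]), 'contact_force': array([-0.53571597,  0.69207217, -0.34448519]), 'wrist_torque': array([-0.00407853,  0.00343718,  0.00209747]), 'opening': 0.08549977018029534}
0.017
{'fx': 484.6365737464669, 'fy': 484.6365737464669, 'cx': 285.9348311127469, 'cy': 199.4460322802635, 'position': array([0.93523121, 0.43935469, 0.84025551]), 'attitude': array([0.27638327, 0.7541163 , 2.36229457])}
scene cap call [([392.3, 227.5], 0.78, [0.427, 0.168, 0.0])]
scene cap call [([386.8, 238.7], 0.79, [0.455, 0.18, 0.0])]
scene trafo call [([270.1, 116.8], 0.56, [0.427, -0.238, 0.0]), ([219.4, 190.3], 0.32, [0.649, -0.132, 0.0])]

[... 423 characters left out ...]
cy': 196.36950374781455, 'position': array([0.37592105, 0.02201293, 1.06522945]), 'attitude': array([ 0.13030026, -0.1565509 , -1.54673107])}
top cap call [([173.0, 255.1], 0.95, [0.454, 0.195, 0.0])]
top cap call [([177.6, 256.2], 0.65, [0.452, 0.186, 0.0])]
top trafo call [([387.0, 268.5], 0.56, [0.436, -0.221, 0.0])]
top trafo call [([384.2, 270.1], 0.65, [0.432, -0.216, 0.0]), ([184.3, 138.6], 0.42, [0.688, 0.184, 0.0])]
top cap_stored call [([181.3, 130.3], 0.86, [0.69, 0.183, 0.05])]
top cap_stored call [([186.1, 137.4], 0.84, [0.676, 0.173, 0.05])]
top trafo_stored call [([316.7, 140.0], 0.91, [0.677, -0.079, 0.05])]
top trafo_stored call [([317.1, 142.1], 0.63, [0.672, -0.08, 0.05])]
```

View pics/top0.png

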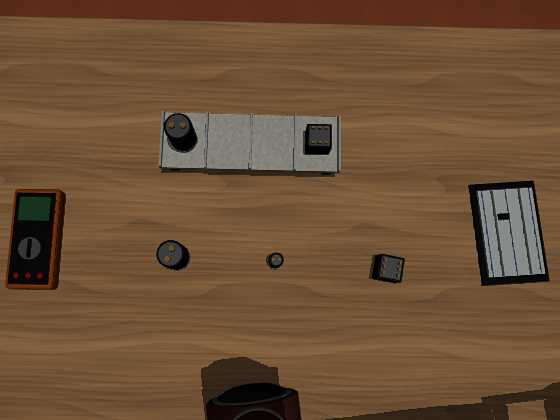

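View pics/scene0.png

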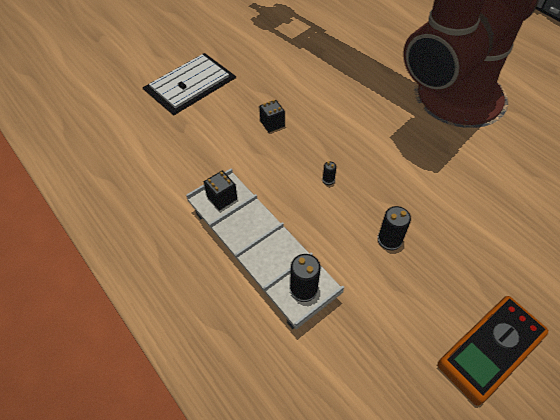

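```bash
cat >> h.py <<'E'
from scipy.optimize import minimize
a=np.linspace(0,2*np.pi,32,endpoint=False)
CAP=np.vstack([np.c_[.025*np.cos(a),.025*np.sin(a),0*a+z] for z in(0,.085)])
s=.023; TR=np.array([[x,y,z] for x in(-s,s) for y in(-s,s) for z in(0,.05)])
def place(M,x,y,z,yaw):
    c_,s_=np.cos(yaw),np.sin(yaw); return M@np.array([[c_,s_,0],[-s_,c_,0],[0,0,1]])+[x,y,z]
def sil(c,P):
    m=np.zeros((420*4,560*4),np.uint8)
    h=cv2.convexHull(proj(c,P).astype(np.float32))
    cv2.fillConvexPoly(m,np.round((h+.5)*4*16-8).astype(np.int32),255,shift=4)
    return cv2.resize(m,(560,420),interpolation=cv2.INTER_AREA)/255.
def mask(n,c,name,guess):
    L=finder.regions_of(n,name); 
    g=proj(c,guess)[0]
    L=[d for d in L if np.linalg.norm(np.array(d["at"])-g)<25]
    return L[0]["region"].astype(float) if L else None
def fit(fun,x0,step):
    x0=np.array(x0); S=np.vstack([x0]+[x0+np.eye(len(x0))[i]*step[i] for i in range(len(x0))])
    return minimize(fun,x0,method="Nelder-Mead",options=dict(initial_simplex=S,xatol=1e-4,fatol=.1,maxiter=250))
def cost(items,pts):
    return sum(np.abs(sil(c,P)-m).sum() for (c,m),P in zip(items,pts))
E
cat > m.py <<'E'
from h import *
import sys
C={n:cam(n) for n in("top","scene")}
def get(name,g): 
    r=[]
    for n in C:
        m=mask(n,C[n],name,g)
        if m is not None: r.append((C[n],m,n))
    return r
cp=get("cap",[.454,.185,.04]); 
for sub in (cp,[i for i in cp if i[2]=="top"],[i for i in cp if i[2]=="scene"]):
    r=fit(lambda v:sum(np.abs(sil(c,place(CAP,v[0],v[1],0,0))-m).sum() for c,m,n in sub),[.454,.183],[.01,.01]);print("cap",[i[2] for i in sub],r.x.round(4),r.fun,[i[1].sum() for i in sub])
tp=get("trafo",[.434,-.214,.025])
for sub in (tp,[i for i in tp if i[2]=="top"],[i for i in tp if i[2]=="scene"]):
    best=min((fit(lambda v:sum(np.abs(sil(c,place(TR,v[0],v[1],0,v[2]))-m).sum() for c,m,n in sub),[.434,-.214,y],[.01,.01,.2]) for y in(-.6,-.2,.2,.6)),key=lambda r:r.fun)
    print("trafo",[i[2] for i in sub],best.x.round(4),best.fun,[i[1].sum() for i in sub])
cs=get("cap_stored",[.674,.173,.09]); ts=get("trafo_stored",[.674,-.08,.075])
def sh(v):
    u=np.array([-np.sin(v[2]),np.cos(v[2])])  # row (y) dir
    A=v[:2]+u*.1275; B=v[:2]-u*.1275
    return A,B
for w in (("top","scene"),("top",),("scene",)):
    def f(v):
        A,B=sh(v)
        return sum(np.abs(sil(c,place(CAP,*A,.05,0))-m).sum() for c,m,n in cs if n in w)+sum(np.abs(sil(c,place(TR,*B,.05,v[2]))-m).sum() for c,m,n in ts if n in w)
    r=fit(f,[.674,.046,0],[.01,.01,.1]);print("shelf",w,r.x.round(4),r.fun,*[q.round(4) for q in sh(r.x)])
E
python3 m.py
```

```text
cap ['top', 'scene'] [0.4511 0.1843] 180.0078431372549 [np.float64(803.0), np.float64(1066.0)]
cap ['top'] [0.45   0.1868] 42.21176470588235 [np.float64(803.0)]
cap ['scene'] [0.4533 0.184 ] 52.36078431372549 [np.float64(1066.0)]
trafo ['top', 'scene'] [ 0.4355 -0.2177 -0.189 ] 140.9921568627451 [np.float64(787.0), np.float64(622.0)]
trafo ['top'] [ 0.4349 -0.2169 -0.1882] 42.529411764705884 [np.float64(787.0)]
trafo ['scene'] [ 0.437  -0.2198 -0.263 ] 55.34117647058823 [np.float64(622.0)]
shelf ('top', 'scene') [ 0.6734  0.048  -0.0015] 376.7607843137255 [0.6735 0.1755] [ 0.6732 -0.0795]
shelf ('top',) [ 0.6712  0.0489 -0.004 ] 111.65882352941176 [0.6717 0.1764] [ 0.6707 -0.0786]
shelf ('scene',) [ 0.6741  0.0467 -0.0026] 134.1529411764706 [0.6744 0.1742] [ 0.6738 -0.0808]
```

```bash
cat > go.py <<'E'
from h import *
def row(x,y,z,jaw,o=None):
    """jaw: world yaw of the tool z axis, tool x straight down; prints shift cm, turn deg (nearest half turn unless full)"""
    o=o or ctrl.get_obs(); R0=R.from_rotvec(o["tool_rot"]).as_matrix()
    out=[]
    for k in (0,np.pi):
        X=np.array([0,0,-1.]); Z=np.array([np.cos(jaw+k),np.sin(jaw+k),0]); Y=np.cross(Z,X)
        T=np.c_[X,Y,Z]; rv=np.degrees(R.from_matrix(R0.T@T).as_rotvec())
        out.append(rv)
    d=R0.T@(np.array([x,y,z])-o["tool_pos"])*100
    rv=min(out,key=np.linalg.norm)
    print("shift",d.round(2).tolist(),"turn",rv.round(1).tolist(),"alt",max(out,key=np.linalg.norm).round(1).tolist())
def st():
    o=ctrl.get_obs(); Rm=R.from_rotvec(o["tool_rot"]).as_matrix()
    print("t",round(o["t"],2),"pos",o["tool_pos"].round(4),"x",Rm[:,0].round(3),"z",Rm[:,2].round(3),"q",o["q"].round(2),"open",round(o["opening"],4),"F",o["contact_force"].round(1))
E
python3 -c "
from go import *
st(); row(.4355,-.2177,.16,-.2); row(.4355,-.2177,.028,-.2)"
```

```text
t 1.4 pos [ 0.1557 -0.6053  0.2483] x [ 0. -0. -1.] z [ 0.249 -0.968  0.   ] q [-1.44  0.05  1.61  0.    1.48 -0.12] open 0.0852 F [-0.4 -0.3  0.2]
shift [8.83, 36.75, -30.57] turn [-64.1, 0.0, 0.0] alt [115.9, 0.0, -0.0]
shift [22.03, 36.75, -30.57] turn [-64.1, 0.0, 0.0] alt [115.9, 0.0, -0.0]
```

Call:
step_arm(moves=[[[4, 18, -15], [-32, 0, 0], 1], [[4, 18, -15], [-32, 0, 0], 1], [[4, 18, -15], [-32, 0, 0], 1], [[4, 18, -15], [-32, 0, 0], 1], [[4, 18, -15], [-32, 0, 0], 1], [[8.8, 36.7, -30.6], [-64, 0, 0], 1], [[8.8, 36.7, -30.6], [-64, 0, 0], 1], [[8.8, 36.7, -30.6], [-64, 0, 0], 1], [[8.8, 36.7, -30.6], [-64, 0, 0], 1], [[8.8, 36.7, -30.6], [-64, 0, 0], 1]])

```text
t: 2.23
tool_pos: [0.396, -0.2709, 0.1735]
tool_rot: [0.154, 1.564, -0.155]
contact_force: [0.0, -0.8, 0.6]
opening: 0.0855
```

```bash
python3 -c "
from go import *
st(); row(.4355,-.2177,.12,-.2); row(.4355,-.2177,.028,-.2)"
```

```text
t 2.23 pos [ 0.396  -0.2709  0.1735] x [ 0.001 -0.001 -1.   ] z [ 0.981 -0.196  0.001] q [-0.76 -0.25  2.02  0.    1.37 -0.56] open 0.0855 F [ 0.  -0.8  0.6]
shift [5.35, 6.0, 2.82] turn [0.2, 0.1, 0.0] alt [-179.8, -0.0, 0.1]
shift [14.55, 6.0, 2.81] turn [0.2, 0.1, 0.0] alt [-179.8, -0.0, 0.1]
```

Call:
step_arm(moves=[[[5.3, 6, 2.8], [0, 0, 0], 1], [[5.3, 6, 2.8], [0, 0, 0], 1], [[5.3, 6, 2.8], [0, 0, 0], 1], [[5.3, 6, 2.8], [0, 0, 0], 1], [[7, 6, 2.8], [0, 0, 0], 1], [[9, 6, 2.8], [0, 0, 0], 1], [[11, 6, 2.8], [0, 0, 0], 1], [[13, 6, 2.8], [0, 0, 0], 1], [[14.5, 6, 2.8], [0, 0, 0], 1], [[14.5, 6, 2.8], [0, 0, 0], 1]])

```text
t: 3.07
tool_pos: [0.4335, -0.2181, 0.0267]
tool_rot: [0.157, 1.568, -0.156]
contact_force: [-0.5, 0.3, 0.0]
opening: 0.0854
```

```bash
python3 -c "
from go import *
st(); row(.4355,-.2177,.028,-.2)
c=cam('scene'); p=proj(c,[.4355,-.2177,.03])[0].astype(int); cv2.imwrite('pics/g1.png',cv2.resize(c['pixels'][max(0,p[1]-80):p[1]+80,p[0]-100:p[0]+100],None,fx=3,fy=3))"
```

```text
t 3.07 pos [ 0.4335 -0.2181  0.0267] x [-0.003  0.001 -1.   ] z [ 0.98  -0.198 -0.003] q [-0.62 -0.02  2.09 -0.    1.08 -0.42] open 0.0854 F [-0.5  0.3  0. ]
shift [-0.13, 0.08, 0.19] turn [0.1, -0.2, -0.0] alt [-179.9, 0.1, -0.3]
```

View pics/g1.png

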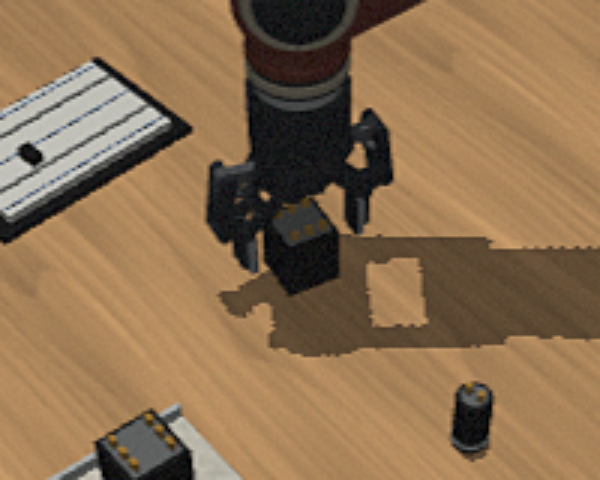

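Call:
step_arm(moves=[[[0, 0, 0.1], [0, 0, 0], 0], [[0, 0, 0.1], [0, 0, 0], 0], [[0, 0, 0.1], [0, 0, 0], 0], [[0, 0, 0.1], [0, 0, 0], 0], [[0, 0, 0.1], [0, 0, 0], 0], [[0, 0, 0.1], [0, 0, 0], 0], [[0, 0, 0.1], [0, 0, 0], 0], [[0, 0, 0.1], [0, 0, 0], 0], [[0, 0, 0.1], [0, 0, 0], 0], [[0, 0, 0.1], [0, 0, 0], 0]], grip_force=40)

```text
t: 3.95
tool_pos: [0.4363, -0.2198, 0.03]
tool_rot: [0.154, 1.564, -0.158]
contact_force: [-2.3, -0.7, 6.3]
opening: 0.0451
```

```bash
python3 -c "
from go import *
st(); row(.4355,-.2177,.16,-.2); row(.6732,.0055,.16,0)"
```

```text
t 3.95 pos [ 0.4363 -0.2198  0.03  ] x [ 0.001 -0.002 -1.   ] z [ 0.98  -0.197  0.001] q [-0.62 -0.02  2.09 -0.    1.08 -0.42] open 0.0451 F [-2.3 -0.7  6.3]
shift [-13.0, 0.16, -0.11] turn [0.1, 0.1, 0.1] alt [-179.9, -0.2, 0.1]
shift [-13.03, 26.73, 18.79] turn [-11.4, 0.1, 0.1] alt [168.6, 0.2, -0.1]
```

Call:
step_arm(moves=[[[-2, 0, 0], [0, 0, 0], 0], [[-5, 0, 0], [0, 0, 0], 0], [[-8, 0, 0], [0, 0, 0], 0], [[-11, 0, 0], [0, 0, 0], 0], [[-14, 1, 0.5], [0, 0, 0], 0], [[-15, 3, 2], [0, 0, 0], 0], [[-15, 5.5, 4], [-2, 0, 0], 0], [[-15, 8, 6], [-4, 0, 0], 0], [[-15, 10.5, 7.5], [-5, 0, 0], 0], [[-15, 13, 9], [-6, 0, 0], 0]])

```text
t: 4.78
tool_pos: [0.5505, -0.1083, 0.1791]
tool_rot: [0.071, 1.57, -0.074]
contact_force: [-0.4, -0.8, -3.8]
opening: 0.0456
```

```bash
python3 -c "
from go import *
st(); row(.6732,.0055,.18,0)"
```

```text
t 4.78 pos [ 0.5505 -0.1083  0.1791] x [-0.    -0.002 -1.   ] z [ 0.996 -0.093 -0.   ] q [-0.33 -0.05  1.83 -0.    1.36 -0.23] open 0.0456 F [-0.4 -0.8 -3.8]
shift [-0.11, 12.47, 11.16] turn [-5.3, -0.0, 0.1] alt [174.7, 0.2, 0.0]
```

Call:
step_arm(moves=[[[0, 2.5, 2.2], [-1, 0, 0], 0], [[0, 5, 4.5], [-2, 0, 0], 0], [[0, 7.5, 6.7], [-3, 0, 0], 0], [[0, 10, 9], [-4, 0, 0], 0], [[-0.1, 11.5, 10.3], [-5.3, 0, 0], 0], [[-0.1, 12.5, 11.2], [-5.3, 0, 0], 0], [[-0.1, 12.5, 11.2], [-5.3, 0, 0], 0], [[-0.1, 12.5, 11.2], [-5.3, 0, 0], 0], [[-0.1, 12.5, 11.2], [-5.3, 0, 0], 0], [[-0.1, 12.5, 11.2], [-5.3, 0, 0], 0]])

```text
t: 5.62
tool_pos: [0.6727, 0.0051, 0.1794]
tool_rot: [-0.001, 1.572, -0.002]
contact_force: [-0.5, 0.2, -3.7]
opening: 0.0455
```

```bash
python3 -c "
from go import *
st(); row(.6732,.0055,.083,0)
c=cam('top'); p=proj(c,[.6732,.05,.1])[0].astype(int); cv2.imwrite('pics/p1.png',cv2.resize(c['pixels'][max(0,p[1]-80):p[1]+80,p[0]-110:p[0]+110],None,fx=3,fy=3))
c=cam('scene'); p=proj(c,[.6732,.0055,.1])[0].astype(int); cv2.imwrite('pics/p2.png',cv2.resize(c['pixels'][max(0,p[1]-90):p[1]+90,max(0,p[0]-110):p[0]+110],None,fx=3,fy=3))"
```

```text
t 5.62 pos [0.6727 0.0051 0.1794] x [-0.001 -0.002 -1.   ] z [ 1.    -0.001 -0.001] q [-0.1   0.21  1.56 -0.    1.38 -0.1 ] open 0.0455 F [-0.5  0.2 -3.7]
shift [9.64, 0.06, 0.06] turn [-0.1, -0.1, 0.1] alt [179.9, 0.2, 0.1]
```

View pics/p2.png

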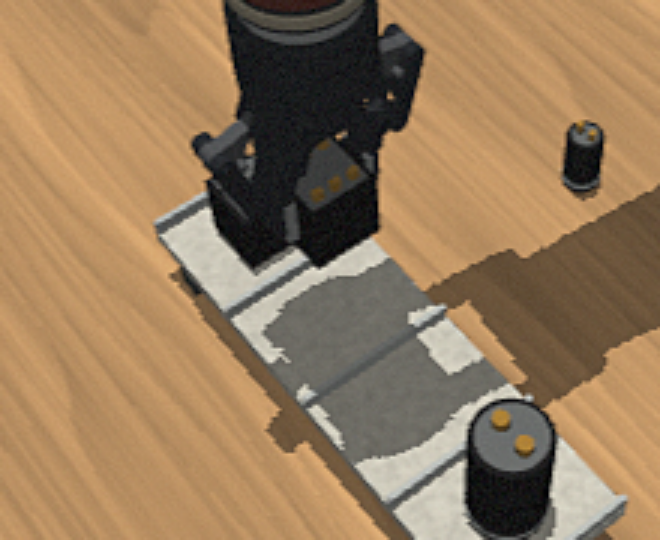

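Call:
step_arm(moves=[[[1.5, 0, 0], [0, 0, 0], 0], [[3.5, 0.1, 0], [0, 0, 0], 0], [[5.5, 0.1, 0], [0, 0, 0], 0], [[7, 0.1, 0], [0, 0, 0], 0], [[8, 0.1, 0], [0, 0, 0], 0], [[8.8, 0.1, 0], [0, 0, 0], 0], [[9.2, 0.1, 0], [0, 0, 0], 0], [[9.5, 0.1, 0], [0, 0, 0], 0], [[9.7, 0.1, 0], [0, 0, 0], 0], [[9.7, 0.1, 0], [0, 0, 0], 0]])

```text
t: 6.55
tool_pos: [0.6734, 0.0058, 0.0833]
tool_rot: [-0.0, 1.57, -0.003]
contact_force: [-0.3, -0.2, -3.8]
opening: 0.0455
```

Call:
step_arm(moves=[[[0.1, 0, 0], [0, 0, 0], 0], [[0.15, 0, 0], [0, 0, 0], 0], [[0.2, 0, 0], [0, 0, 0], 0], [[0.25, 0, 0], [0, 0, 0], 0], [[0.3, 0, 0], [0, 0, 0], 0], [[0.3, 0, 0], [0, 0, 0], 0], [[0.3, 0, 0], [0, 0, 0], 0], [[0.3, 0, 0], [0, 0, 0], 0], [[0.3, 0, 0], [0, 0, 0], 0], [[0.3, 0, 0], [0, 0, 0], 0]])

```text
t: 7.38
tool_pos: [0.6734, 0.0058, 0.0803]
tool_rot: [-0.0, 1.57, -0.003]
contact_force: [-0.6, -1.0, -4.0]
opening: 0.0455
```

Call:
step_arm(moves=[[[0.03, 0, 0], [0, 0, 0], 0], [[0.06, 0, 0], [0, 0, 0], 0], [[0.09, 0, 0], [0, 0, 0], 0], [[0.12, 0, 0], [0, 0, 0], 0], [[0.15, 0, 0], [0, 0, 0], 0], [[0.18, 0, 0], [0, 0, 0], 0], [[0.2, 0, 0], [0, 0, 0], 0], [[0.2, 0, 0], [0, 0, 0], 0], [[0.2, 0, 0], [0, 0, 0], 0], [[0.2, 0, 0], [0, 0, 0], 0]])

```text
t: 8.22
tool_pos: [0.6735, 0.0058, 0.08]
tool_rot: [-0.001, 1.57, -0.003]
contact_force: [-6.4, 0.1, 6.9]
opening: 0.0455
```

Call:
step_arm(moves=[[[0, 0, 0], [0, 0, 0], 0.7], [[0, 0, 0], [0, 0, 0], 1], [[0, 0, 0], [0, 0, 0], 1], [[0, 0, 0], [0, 0, 0], 1], [[0, 0, 0], [0, 0, 0], 1], [[0, 0, 0], [0, 0, 0], 1], [[-1, 0, 0], [0, 0, 0], 1], [[-3, 0, 0], [0, 0, 0], 1], [[-6, 0, 0], [0, 0, 0], 1], [[-9, 0, 0], [0, 0, 0], 1]])

```text
t: 9.05
tool_pos: [0.6727, 0.0061, 0.1704]
tool_rot: [-0.001, 1.573, -0.002]
contact_force: [0.3, 0.7, 0.7]
opening: 0.0853
```

```bash
python3 -c "
from go import *
st(); row(.453,.185,.2,.39);row(.453,.185,.2,.0)"
```

```text
t 9.05 pos [0.6727 0.0061 0.1704] x [-0.002 -0.002 -1.   ] z [ 1.    -0.001 -0.002] q [-0.1   0.22  1.56 -0.    1.36 -0.1 ] open 0.0853 F [0.3 0.7 0.7]
shift [-2.95, 17.86, -22.0] turn [-22.4, -0.1, 0.1] alt [157.6, 0.1, 0.2]
shift [-2.95, 17.86, -22.0] turn [-0.1, -0.1, 0.1] alt [179.9, 0.2, 0.2]
```

Call:
step_arm(moves=[[[-3, 1, -1.5], [0, 0, 0], 1], [[-3, 3.5, -4], [0, 0, 0], 1], [[-3, 6, -7], [0, 0, 0], 1], [[-3, 8.5, -10], [0, 0, 0], 1], [[-3, 11, -13], [0, 0, 0], 1], [[-3, 13.5, -16], [0, 0, 0], 1], [[-3, 16, -19], [0, 0, 0], 1], [[-3, 17.9, -22], [0, 0, 0], 1], [[-3, 17.9, -22], [0, 0, 0], 1], [[-3, 17.9, -22], [0, 0, 0], 1]])

```text
t: 9.88
tool_pos: [0.4521, 0.1863, 0.2013]
tool_rot: [-0.002, 1.571, -0.0]
contact_force: [1.0, -1.0, -0.1]
opening: 0.0857
```

```bash
cat > m2.py <<'E'
from go import *
C={n:cam(n) for n in("top","scene")}
for nm,M,g,z0 in (("trafo",TR,[.673,.006,.075],.05),("cap",CAP,[.453,.185,.05],0)):
  for n in C:
    m=mask(n,C[n],nm,g)
    if m is None: print(nm,n,"none"); continue
    r=fit(lambda v:np.abs(sil(C[n],place(M,v[0],v[1],z0,v[2]))-m).sum(),[g[0],g[1],.0],[.01,.01,.15]); print(nm,n,r.x.round(4),round(r.fun,1),m.sum())
cv2.imwrite("pics/c2.png",C["scene"]["pixels"])
st(); row(.4525,.185,.053,0)
E
python3 m2.py
```

```text
trafo top [0.6731 0.0083 0.0229] 30.8 772.0
trafo scene [ 0.6757  0.0056 -0.0886] 103.9 888.0
cap top [0.4491 0.1683 0.6533] 484.8 296.0
cap scene [0.4539 0.1846 0.0769] 49.7 1093.0
t 10.18 pos [0.4539 0.1848 0.2006] x [-0.002 -0.002 -1.   ] z [ 1.    -0.003 -0.002] q [ 0.24 -0.24  1.97 -0.    1.42  0.24] open 0.0854 F [0.1 0.7 0.3]
shift [14.76, 0.05, -0.11] turn [-0.2, -0.1, 0.1] alt [179.8, 0.2, 0.2]
```

View pics/c2.png

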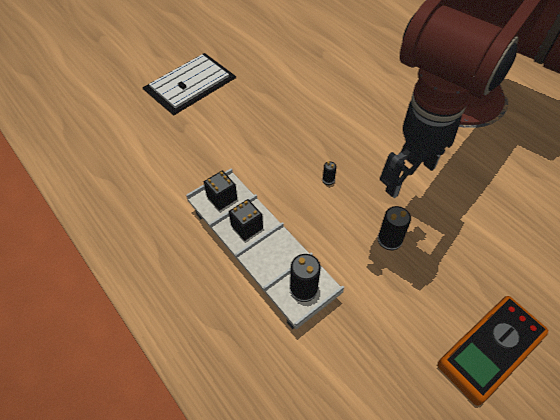

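Call:
step_arm(moves=[[[2, 0, 0], [0, 0, 0], 1], [[4, 0, -0.1], [0, 0, 0], 1], [[6, 0, -0.1], [0, 0, 0], 1], [[8, 0, -0.1], [0, 0, 0], 1], [[10, 0, -0.1], [0, 0, 0], 1], [[12, 0, -0.1], [0, 0, 0], 1], [[13.5, 0, -0.1], [0, 0, 0], 1], [[14.6, 0, -0.1], [0, 0, 0], 1], [[14.6, 0, -0.1], [0, 0, 0], 1], [[14.6, 0, -0.1], [0, 0, 0], 1]])

```text
t: 11.02
tool_pos: [0.4527, 0.1841, 0.0543]
tool_rot: [0.001, 1.574, -0.004]
contact_force: [-0.2, -0.8, -0.7]
opening: 0.0855
```

Call:
step_arm(moves=[[[0, 0, 0], [0, 0, 0], 0], [[0, 0, 0], [0, 0, 0], 0], [[0, 0, 0], [0, 0, 0], 0], [[0, 0, 0], [0, 0, 0], 0], [[0, 0, 0], [0, 0, 0], 0], [[0, 0, 0], [0, 0, 0], 0], [[0, 0, 0], [0, 0, 0], 0], [[0, 0, 0], [0, 0, 0], 0], [[0, 0, 0], [0, 0, 0], 0], [[0, 0, 0], [0, 0, 0], 0]], grip_force=40)

```text
t: 11.85
tool_pos: [0.4535, 0.1844, 0.0557]
tool_rot: [0.001, 1.572, -0.004]
contact_force: [-2.3, -0.2, 6.5]
opening: 0.049
```

```bash
python3 -c "
from go import *
st(); row(.4525,.185,.2,0); row(.674,.0907,.23,0)
c=cam('scene'); p=[395,200]; cv2.imwrite('pics/g2.png',cv2.resize(c['pixels'][max(0,p[1]-80):p[1]+80,p[0]-100:p[0]+100],None,fx=3,fy=3))"
```

```text
t 11.85 pos [0.4535 0.1844 0.0557] x [-0.001 -0.002 -1.   ] z [ 1.    -0.003 -0.001] q [ 0.23 -0.06  2.07 -0.    1.13  0.24] open 0.049 F [-2.3 -0.2  6.5]
shift [-14.43, 0.03, -0.12] turn [-0.2, -0.1, 0.1] alt [179.8, 0.2, 0.1]
shift [-17.44, -9.33, 22.06] turn [-0.2, -0.1, 0.1] alt [179.8, 0.2, 0.1]
```

View pics/g2.png

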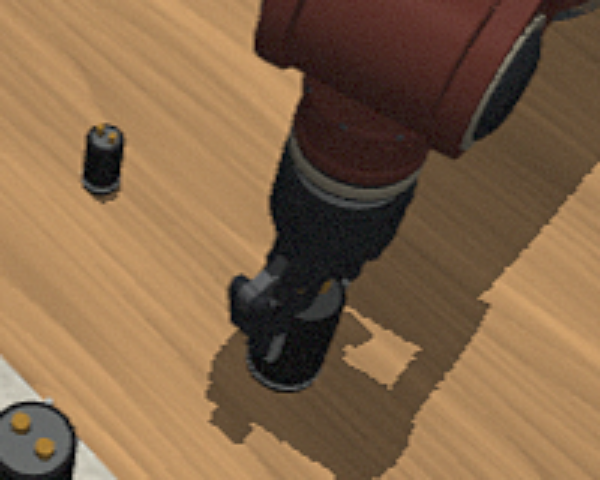

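Call:
step_arm(moves=[[[-2, 0, 0], [0, 0, 0], 0], [[-5, 0, 0], [0, 0, 0], 0], [[-8, 0, 0], [0, 0, 0], 0], [[-11, 0, 0], [0, 0, 0], 0], [[-14, -1, 0], [0, 0, 0], 0], [[-16.5, -3, 1], [0, 0, 0], 0], [[-17.4, -5.5, 3], [0, 0, 0], 0], [[-17.4, -8, 5], [0, 0, 0], 0], [[-17.4, -9.3, 7.5], [0, 0, 0], 0], [[-17.4, -9.3, 10], [0, 0, 0], 0]])

```text
t: 12.73
tool_pos: [0.5541, 0.0888, 0.2295]
tool_rot: [0.003, 1.572, -0.007]
contact_force: [-0.3, 0.6, -2.1]
opening: 0.0491
```

```bash
python3 -c "
from go import *
st(); row(.674,.0907,.23,0)"
```

```text
t 12.73 pos [0.5541 0.0888 0.2295] x [-0.001 -0.003 -1.   ] z [ 1.    -0.006 -0.001] q [ 0.03 -0.09  1.78 -0.    1.45  0.03] open 0.0491 F [-0.3  0.6 -2.1]
shift [-0.06, 0.27, 11.99] turn [-0.4, -0.1, 0.2] alt [179.6, 0.3, 0.1]
```

Call:
step_arm(moves=[[[0, 0.1, 2], [0, 0, 0], 0], [[0, 0.2, 4], [0, 0, 0], 0], [[0, 0.2, 6], [0, 0, 0], 0], [[0, 0.2, 8], [0, 0, 0], 0], [[0, 0.2, 10], [0, 0, 0], 0], [[0, 0.2, 11.4], [0, 0, 0], 0], [[0, 0.2, 12], [0, 0, 0], 0], [[0, 0.2, 12], [0, 0, 0], 0], [[0, 0.2, 12], [0, 0, 0], 0], [[0, 0.2, 12], [0, 0, 0], 0]])

```text
t: 13.57
tool_pos: [0.6732, 0.0901, 0.229]
tool_rot: [0.002, 1.573, -0.007]
contact_force: [0.1, 0.4, -3.0]
opening: 0.0491
```

```bash
python3 -c "
from go import *
st(); row(.674,.0907,.107,0)
c=cam('scene'); p=[270,210]; cv2.imwrite('pics/p3.png',cv2.resize(c['pixels'][max(0,p[1]-100):p[1]+100,p[0]-120:p[0]+120],None,fx=3,fy=3))"
```

```text
t 13.57 pos [0.6732 0.0901 0.229 ] x [-0.002 -0.003 -1.   ] z [ 1.    -0.006 -0.002] q [ 0.02  0.19  1.49 -0.    1.46  0.03] open 0.0491 F [ 0.1  0.4 -3. ]
shift [12.2, 0.09, 0.11] turn [-0.3, -0.1, 0.2] alt [179.7, 0.3, 0.2]
```

View pics/p3.png

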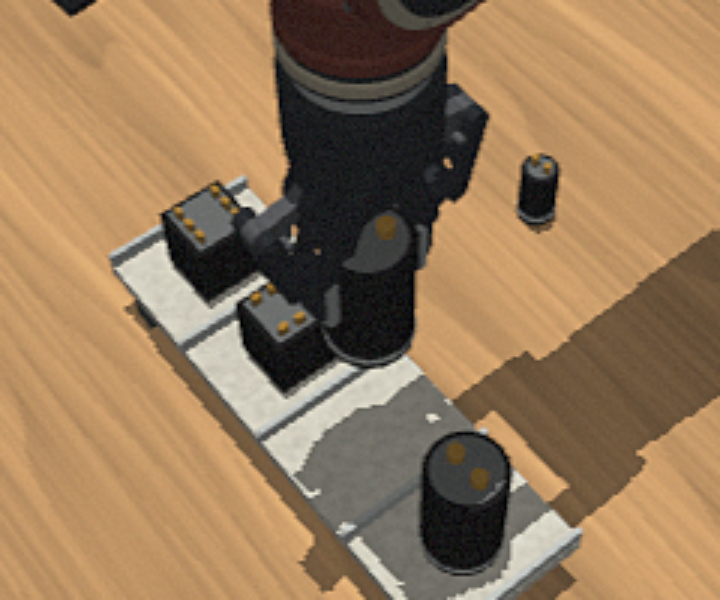

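Call:
step_arm(moves=[[[2, 0, 0], [0, 0, 0], 0], [[4, 0.1, 0.1], [0, 0, 0], 0], [[6, 0.1, 0.1], [0, 0, 0], 0], [[7.5, 0.1, 0.1], [0, 0, 0], 0], [[9, 0.1, 0.1], [0, 0, 0], 0], [[10.2, 0.1, 0.1], [0, 0, 0], 0], [[11.2, 0.1, 0.1], [0, 0, 0], 0], [[11.7, 0.1, 0.1], [0, 0, 0], 0], [[11.9, 0.1, 0.1], [0, 0, 0], 0], [[11.9, 0.1, 0.1], [0, 0, 0], 0]])

```text
t: 14.45
tool_pos: [0.6742, 0.0907, 0.1102]
tool_rot: [0.002, 1.572, -0.007]
contact_force: [0.8, -0.4, -1.4]
opening: 0.049
```

Call:
step_arm(moves=[[[0.05, 0, 0], [0, 0, 0], 0], [[0.1, 0, 0], [0, 0, 0], 0], [[0.15, 0, 0], [0, 0, 0], 0], [[0.2, 0, 0], [0, 0, 0], 0], [[0.25, 0, 0], [0, 0, 0], 0], [[0.25, 0, 0], [0, 0, 0], 0], [[0.25, 0, 0], [0, 0, 0], 0], [[0.25, 0, 0], [0, 0, 0], 0], [[0.25, 0, 0], [0, 0, 0], 0], [[0.25, 0, 0], [0, 0, 0], 0]])

```text
t: 15.28
tool_pos: [0.6742, 0.0907, 0.1076]
tool_rot: [0.002, 1.573, -0.007]
contact_force: [0.3, -0.1, -3.0]
opening: 0.0495
```

Call:
step_arm(moves=[[[0.03, 0, 0], [0, 0, 0], 0], [[0.06, 0, 0], [0, 0, 0], 0], [[0.09, 0, 0], [0, 0, 0], 0], [[0.12, 0, 0], [0, 0, 0], 0], [[0.15, 0, 0], [0, 0, 0], 0], [[0.17, 0, 0], [0, 0, 0], 0], [[0.17, 0, 0], [0, 0, 0], 0], [[0.17, 0, 0], [0, 0, 0], 0], [[0.17, 0, 0], [0, 0, 0], 0], [[0.17, 0, 0], [0, 0, 0], 0]])

```text
t: 16.12
tool_pos: [0.6742, 0.0907, 0.106]
tool_rot: [0.002, 1.572, -0.007]
contact_force: [-0.3, -0.1, -2.7]
opening: 0.0495
```

Call:
step_arm(moves=[[[0.03, 0, 0], [0, 0, 0], 0], [[0.06, 0, 0], [0, 0, 0], 0], [[0.09, 0, 0], [0, 0, 0], 0], [[0.12, 0, 0], [0, 0, 0], 0], [[0.15, 0, 0], [0, 0, 0], 0], [[0.15, 0, 0], [0, 0, 0], 0], [[0.15, 0, 0], [0, 0, 0], 0], [[0.15, 0, 0], [0, 0, 0], 0], [[0.15, 0, 0], [0, 0, 0], 0], [[0.15, 0, 0], [0, 0, 0], 0]])

```text
t: 16.95
tool_pos: [0.6743, 0.0907, 0.1058]
tool_rot: [0.002, 1.572, -0.007]
contact_force: [-4.3, 0.5, 5.0]
opening: 0.0494
```

Contact with the board (Fz went from −2.7 to +5 N): release and retreat straight up.

Call:
step_arm(moves=[[[0, 0, 0], [0, 0, 0], 0.75], [[0, 0, 0], [0, 0, 0], 1], [[0, 0, 0], [0, 0, 0], 1], [[0, 0, 0], [0, 0, 0], 1], [[0, 0, 0], [0, 0, 0], 1], [[0, 0, 0], [0, 0, 0], 1], [[-1, 0, 0], [0, 0, 0], 1], [[-3, 0, 0], [0, 0, 0], 1], [[-6, 0, 0], [0, 0, 0], 1], [[-9, 0, 0], [0, 0, 0], 1]])

```text
t: 17.78
tool_pos: [0.6737, 0.091, 0.1962]
tool_rot: [0.002, 1.575, -0.007]
contact_force: [-0.3, -0.5, -0.2]
opening: 0.0855
```

Call:
step_arm(moves=[[[-3, 0, -2], [0, 0, 0], 1], [[-4, 0, -5], [0, 0, 0], 1], [[-4, 0, -8], [0, 0, 0], 1], [[-4, 0, -11], [0, 0, 0], 1], [[-4, 0, -14], [0, 0, 0], 1], [[-4, 0, -17], [0, 0, 0], 1], [[-4, 0, -20], [0, 0, 0], 1], [[-4, 0, -22], [0, 0, 0], 1], [[-4, 0, -22], [0, 0, 0], 1], [[-4, 0, -22], [0, 0, 0], 1]])

```text
t: 18.62
tool_pos: [0.4537, 0.0925, 0.238]
tool_rot: [0.002, 1.572, -0.007]
contact_force: [0.5, -0.0, 0.2]
opening: 0.0856
```

```bash
cat > m3.py <<'E'
from go import *
st(); C={n:cam(n) for n in("top","scene")}
for nm,M,g in (("trafo",TR,[.674,.006,.075]),("trafo_stored",TR,[.674,-.08,.075]),("cap",CAP,[.674,.0907,.09]),("cap_stored",CAP,[.674,.1755,.09])):
  for n in C:
    m=mask(n,C[n],nm,g)
    if m is None: print(nm,n,"none"); continue
    r=fit(lambda v:np.abs(sil(C[n],place(M,v[0],v[1],.05,v[2]))-m).sum(),[g[0],g[1],.0],[.01,.01,.15]); print(nm,n,r.x.round(4),round(r.fun,1),m.sum())
p=[265,210]; a=cv2.resize(C["scene"]["pixels"][120:320,155:375],None,fx=1.8,fy=1.8); b=cv2.resize(C["top"]["pixels"][85:200,140:360],None,fx=1.8,fy=1.8)
cv2.imwrite("pics/end.png",np.vstack([a,b]))
E
python3 m3.py
```

```text
t 18.62 pos [0.4537 0.0925 0.238 ] x [-0.001 -0.003 -1.   ] z [ 1.    -0.006 -0.001] q [ 0.04 -0.34  1.99 -0.    1.5   0.05] open 0.0856 F [ 0.5 -0.   0.2]
trafo top [0.6729 0.0082 0.0205] 31.2 772.0
trafo scene [ 0.6756  0.006  -0.032 ] 59.9 954.0
trafo_stored top [ 0.6709 -0.0787  0.0141] 27.6 845.0
trafo_stored scene [ 0.6734 -0.0806 -0.0359] 44.2 895.0
cap top [0.6728 0.093  0.0926] 53.0 899.0
cap scene [0.6767 0.0905 0.0369] 54.4 1196.0
cap_stored top [0.6714 0.1762 0.141 ] 53.9 936.0
cap_stored scene [0.6747 0.1739 0.0454] 55.5 1247.0
```

View pics/end.png

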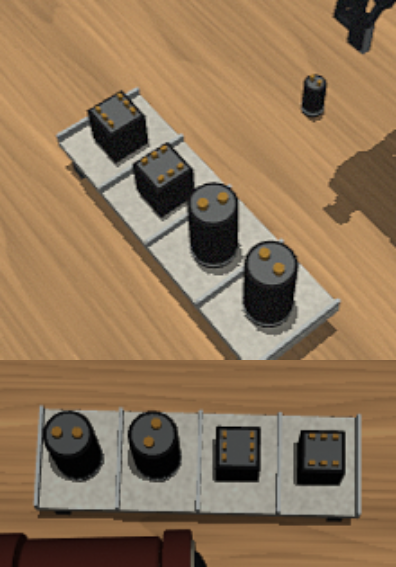

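```bash
python3 -c "
from station import ctrl
print(ctrl.finish_job())"
```

```text
the job is handed in; nothing more can be done
None
```

I put the transformer and the capacitor upright in the two middle bays of the shelf, each next to its own kind. I handed the job in shortly after t = 18.6 s, well under the 61 s limit. The hand-in gives no verdict, so what follows is from my own last camera measurements.

| Check | Measured | Allowed |
|---|---|---|
| Capacitor to stored capacitor | about 83 mm | 65–105 mm |
| Transformer to stored transformer | about 87 mm | 65–105 mm |
| Capacitor to transformer | about 85 mm | under 125 mm |
| Front to back, off the row's line | about 2 mm or less | 15 mm |
| Transformer off square to its stored twin | under 0.01 rad | 0.26 rad |

- **Stored parts:** they measured within about 1 mm of where they began.
- **Gripper:** it was open, well clear of the shelf, and read about zero force.
- **Uncertainty:** the two cameras differ by 2–4 mm in position. A mid-task reading of the transformer's angle from the scene camera (−0.09 rad) disagreed with the top camera (+0.02 rad). At the end they read −0.03 and +0.02, and in each camera the stored transformer read nearly the same angle.
- **Not measured:** I judged uprightness and height only from the picture and from feeling each part touch the board before letting go.

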